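# Shut the chip guard and hold the key cutter's dead-man lever at half stroke

## Task

Slide the clear chip guard of the key-cutting machine along its tracks until it is fully shut over the vices, and only then press down the dead-man lever on the control box beside the machine. Bring the lever to the middle of its stroke, where it lies level, and finish while your fingers are still holding it pressed there, with the guard still shut. Never push the lever right down to its stop, and leave the key tray, the oil bottle and the padlock where they are.

Things in the scene. Friction and masses are not known exactly. Their poses are not given: they have to be found in the camera images.
- machine: Grey key-cutting machine, fixed, 270 (its x; a motor adds 85 behind) x 320 (its y) mm, 134 high to the top of its two tracks, which run along its y. Origin: centre of its underside; its yaw varies. Its +y half is an open bay with two key vices and a cutter wheel, its -y half the closed motor housing. The guard lies flat on the tracks, over the housing when open, over the bay when shut.
- guard (a joint): Travel of the chip guard in m: 0 = fully shut over the bay (hard stop), 0.14 = fully open over the motor housing; it grows along the machine's -y. The guard is a flat clear pane in an aluminium frame, 270 (x) x 150 (y) mm; it needs about 2 N to slide, more if moved fast, and stays where it is left. It starts between 0.07 and 0.135.
- guard_grip (a point): Point in the upright black handle fin on the middle of the guard, on its centre line, 12 mm below its top. The fin is 70 mm long (machine's x), 14 mm thick (machine's y) and 42 mm tall; its top is 185 mm above the bench, its foot 143. In the machine's frame the point is at x = 0, y = 0.079 - joint guard, z = 0.173. Axes as the machine's.
- control_box: Grey control box with the dead-man lever, fixed to the bench left or right of the machine, 160 (its x) x 90 (its y) x 50 mm. Origin: centre of its underside. Two dark cheeks, 109 mm high, near its +x end carry the lever's hinge at x = 0.055, z = 0.095 in the box's frame, along the box's y; the lever reaches from there to the box's -x.
- lever_angle (a joint): Angle of the dead-man lever in rad: 0 = let go, pointing 0.25 rad upward (spring stop); 0.25 = level, the middle of its stroke; 0.5 = right down on its stop, pointing 0.25 rad downward. A spring always pushes it back up: pressed at the pad it takes about 3 N to start, 8 N at the middle and 12 N at the stop.
- lever: The dead-man lever: a flat steel bar with a black flat pad at its free end, on which to press. The pad is 44 (along the lever) x 32 x 14 mm, its centre 100 mm from the hinge. Origin: on the hinge; x runs from the pad towards the hinge and beyond. With the lever let go the pad's centre is 120 mm above the bench, 95 mm when level, 70 mm at the stop.
- pad_top (a point): Centre of the pad's top face. With the lever level it is 102 mm above the bench, at x = -0.045, y = 0 in the control box's frame; with the lever let go about 126 mm above the bench.
- key_tray: Bystander: loose grey open tray with key blanks, 130 x 100 x 35 mm, on the other side of the machine from the control box. Origin: centre of its underside.
- oil_bottle: Bystander: loose white bottle, 52 mm across, 120 mm tall, farther out than the box or the tray. Origin: centre of its underside.
- padlock: Bystander: loose brass padlock standing upright, body 26 x 50 x 45 mm, 79 mm tall with its shackle, on the other side from the bottle. Origin: centre of its underside.

How it is judged:
On the way, in this order (a step that is already met when the one before it is completed fails the run):
1. the guard is fully shut (within 6 mm) (value of joint guard below 0.006 m), for 0.2 s.
2. the fingers hold the lever near the middle of its stroke (0.18 to 0.32 rad) for 0.5 s, with the guard shut (value of joint guard below 0.006 m and value of joint lever_angle between 0.18 and 0.32 rad and contact force between the fingers and lever above 2 N), for 0.5 s.
At the end, for the whole second after the job is handed in: Still holding: the fingers press the lever with more than 2 N, the lever rests between 0.18 and 0.32 rad (middle 0.25, stop 0.5), the guard is shut to within 6 mm, and tray, bottle and padlock are within 30 mm of where they began (all of step 2 and velocity of joint lever_angle between -0.1 and 0.1 rad/s and distance of each of key_tray, oil_bottle, padlock from where it was at the start of the episode below 0.03 m); the arm keeps its last pose, push and grip.
It fails at once if the lever was pressed (beyond 0.06 rad) while the guard was not shut (open by more than 12 mm) (value of joint guard above 0.012 m and value of joint lever_angle above 0.06 rad).
It fails at once if the lever was pushed right down towards its stop (beyond 0.44 rad of 0.5) (value of joint lever_angle above 0.44 rad).
It fails at once if the key tray was moved by more than 30 mm (distance of key_tray from where it was at the start of the episode above 0.03 m).
It fails at once if the oil bottle was moved by more than 30 mm (distance of oil_bottle from where it was at the start of the episode above 0.03 m).
It fails at once if the padlock was moved by more than 30 mm (distance of padlock from where it was at the start of the episode above 0.03 m).
It also fails if it takes over 38 s, if anything falls off the work surface, if the arm or the gripper's body presses on something with over 40 N, if the wrist force passes 120 N, or if a joint passes its speed limit or range.

## Robot

A 6-joint arm with a two-finger parallel gripper is mounted at the origin on the work surface. World frame = base frame: x ahead of the robot, y to its left, z up, the work surface at z = 0. Lengths are in m, angles in rad, forces in N, time in s.
With the tool pointing down it reaches from about 0.35 to 0.725 m from the base axis. Payload 4.3 kg.
Tool frame: the origin (TCP) lies midway between the tips of the shut fingers; the grasp point (between the pads) lies 19 mm behind it; x points along the fingers, y is the direction in which the jaws open and shut, and the axes are right-handed (so a half turn about x gives the same grasp; the last joint's range is limited). The gripper opens to 85 mm and grips with 20 to 120 N. Pads are 22 mm wide; open, the fingers measure 114 mm over their backs; the gripper's body (76 mm by 85 mm) begins 54 mm behind the grasp point. The pads swing forward as they close: fully open they stand 13 mm farther back than shut.
Start: joints at [1.056, 0.377, 0.081, 1.274, 0, 1.46], TCP at [0.226, 0.529, 0.191] pointing down, gripper open.
Joint ranges: [-2.72, 2.72], [-0.84, 1.66], [-1.02, 1.22], [-1.77, 2.12], [-1.37, 1.28], [-3.14, 3.14]. Speed limits (rad/s): [2.57, 2.57, 3.14, 3.14, 3.14, 3.14].

## Interface

Orientations are given as a rotation vector (axis times angle).
In Python, from workcell import r gives the robot as it stands.
- The arm moves only by the tool drive_tool, never from a script. Its argument "steps" is a list of rows, each an object with "delta_pos": the shift along the tool's x, y, z in mm, a list of three; "angular": the turn, a rotation vector about the tool's x, y, z in degrees, a list of three; "hand": the finger opening in mm, from 0 to 85.4. A call has 1 to 20 rows; each row is the pose to reach, as a shift and turn from the pose commanded when the call began, along the tool's axes at that moment; what a row does not reach only later rows make up. A row lasts 1/12 s, in which the tool goes at most 41.7 mm and 7.16 degrees, less where a joint would pass 70% of its speed; a pose out of reach is approached as far as the arm can. A call with a gripper value outside its range is refused whole. The fingers move at their own pace and stop on an object; the grip force is fixed at half the most. Time passes only in rows, so rows that repeat a pose let the fingers close. It gives the time, the measured TCP pose, the force and the opening at its end, in the units of the state.
- r.sense(): the state, without advancing time (a new reading comes with each control period).
- r.snapshot(name): name is "side" or "top"; returns the picture (420x560x3 uint8, red, green, blue); there is no depth.
- r.get_calibration(name): a dict with "mtx" (3x3 intrinsics, pixels), "k1" (the pictures are not rectified: a ray, as slopes to the right and down, at radius r is drawn at 1 + k1 r^2 times it, then the intrinsics apply), "eye" and "rotation" of the camera in the world. Camera axes: x right, y down, z forward; pixel columns grow to the right and rows downward; lengths in m; the calibration is good to about 2 mm. A picture is of the moment at which its call begins. get_calibration takes no time and is no camera call.
- r.finish_job(): hands the job in, once; it reports no verdict.
Trained networks look in the newest picture that a camera, given by its name, has taken for a name from the list of things; names that differ only in an ending like _2 or _b are one class to them, and where a whole thing is asked for, a point or a joint stands for the part that bears it (a point fixed in the world has none). Each returns a list of dicts, best first, with "confidence" (0 to 1); they miss things now and then, are a little off and sometimes report something else, mostly with a low value. They report only what shows in the picture. A call takes as long as a camera call.
- r.outline_of(camera, name): "mask" (420x560 bool, what is visible of it) and "location" ([column, row] in pixels, amid what is visible of it).
The state is a dict: "t": time; "joint_pos": joint angles; "dq": joint speeds; "effort": joint torques, N m; "position": TCP position; "ee_rot": TCP orientation; "wrist_force": force on the tool from outside, world axes, zero at the start; "wrist_torque": the same for the moment, N m; "opening": opening from 0.0 (shut) to 1.0 (fully open).
Only numpy, scipy, OpenCV 4.12 (cv2) and the standard library are available. Lean on these libraries where they do the work, as an engineer would, in place of code of your own. Each camera call takes 0.05 s, during which the arm holds its last target. There are 200 camera calls.

## Working session

There is one attempt and no reset: what is moved stays moved. The work goes in short steps, Python scripts to look and compute and a tool call to move; the robot and the scene stay as the last step left them, time stands still between calls to the robot, and variables do not carry over. Pictures are saved under pics/ and viewed, about 8 in all and at most 12, crops included, and the job is handed in when it is done.

Besides the shell and the picture viewer there is one more tool, called by a JSON object that holds its "api" and its "payload". drive_tool: Moves the arm, as the interface text tells. Its arguments: {"type":"object","properties":{"steps":{"type":"array"}},"required":["steps"]}

```bash
mkdir -p pics
cat > h.py <<'E'
import numpy as np, cv2
from workcell import r
from scipy.spatial.transform import Rotation as R
def ray(cam,px):
    c=r.get_calibration(cam); K=np.array(c["mtx"]); d=np.linalg.solve(K,[px[0],px[1],1.])[:2]
    u=d.copy()
    for _ in range(30): u=d/(1+c["k1"]*(u@u))
    return np.array(c["eye"]), np.array(c["rotation"])@np.array([u[0],u[1],1.])
def onz(cam,px,z):
    e,d=ray(cam,px); return e+d*(z-e[2])/d[2]
def proj(cam,P):
    c=r.get_calibration(cam); K=np.array(c["mtx"]); q=np.array(c["rotation"]).T@(np.asarray(P)-np.array(c["eye"]))
    u=q[:2]/q[2]; u=u*(1+c["k1"]*(u@u)); return (K@np.array([u[0],u[1],1]))[:2]
E
python3 - <<'E'
from h import *
s=r.sense(); print({k:np.round(v,3) for k,v in s.items()})
for c in("top","side"):
    print(c,r.get_calibration(c))
    cv2.imwrite(f"pics/{c}0.png",cv2.cvtColor(r.snapshot(c),cv2.COLOR_RGB2BGR))
H=dict(machine=.134,guard_grip=.185,control_box=.05,pad_top=.126,lever=.12,key_tray=.035,oil_bottle=.12,padlock=.06)
for c in("top","side"):
  for n in H:
    for o in r.outline_of(c,n)[:2]:
        m=o["mask"].astype(np.uint8); b=cv2.minAreaRect(cv2.findNonZero(m)) if m.any() else None
        print(c,n,round(o["confidence"],2),np.round(o["location"],1),np.round(onz(c,o["location"],H[n]),3),m.sum(),b and np.round(cv2.boxPoints(b)).tolist())
E
```

```text
{'t': np.float64(0.0), 'joint_pos': array([1.056, 0.378, 0.08 , 1.274, 0.   , 1.46 ]), 'dq': array([-0.   , -0.001, -0.001, -0.001,  0.001, -0.   ]), 'effort': array([ 1.0000e-03, -4.6361e+01,  2.6987e+01,  2.1000e-02,  0.0000e+00,
        0.0000e+00]), 'position': array([0.226, 0.528, 0.19 ]), 'ee_rot': array([ 0.316,  1.548, -0.319]), 'wrist_force': array([-0.086, -0.225,  0.011]), 'wrist_torque': array([-0.015,  0.005,  0.068]), 'opening': np.float64(0.997)}
top {'mtx': array([[410.78947747,   0.        , 277.67243359],
       [  0.        , 410.78947747, 211.47868283],
       [  0.        ,   0.        ,   1.        ]]), 'k1': 0.00925522780512529, 'eye': array([0.38719984, 0.01909079, 1.03663001]), 'rotation': array([-1.90173254,  2.31079928, -0.2435956 ])}
side {'mtx': array([[383.32779882,   0.        , 278.92617376],
       [  0.        , 383.32779882, 206.59336922],
       [  0.        ,   0.        ,   1.        ]]), 'k1': -0.10442138569342461, 'eye': array([-0.02721312, -0.26364715,  0.64612957]), 'rotation': array([-1.96271667,  1.26503194, -0.61472111])}Traceback (most recent call last):
  File "<stdin>", line 11, in <module>
  File "h.py", line 10, in onz
    e,d=ray(cam,px); return e+d*(z-e[2])/d[2]
                                         ~^^^
IndexError: invalid index to scalar variable.
```

Rotation is a rotation vector.

```bash
sed -i 's/np.array(c\["rotation"\])/R.from_rotvec(c["rotation"]).as_matrix()/' h.py
python3 - <<'E'
from h import *
H=dict(machine=.134,guard_grip=.185,control_box=.05,pad_top=.126,lever=.12,key_tray=.035,oil_bottle=.12,padlock=.06)
for c in("top","side"):
  for n in H:
    for o in r.outline_of(c,n)[:2]:
        m=o["mask"].astype(np.uint8); b=cv2.minAreaRect(cv2.findNonZero(m)) if m.any() else None
        np.save(f"m_{c}_{n}.npy",m) 
        print(c,n,round(o["confidence"],2),np.round(o["location"],1),np.round(onz(c,o["location"],H[n]),3),m.sum(),b and np.round(cv2.boxPoints(b)).tolist())
E
```

```text
top machine 0.63 [267.5 210.7] [0.586 0.007 0.134] 18161 [[182.0, 144.0], [326.0, 122.0], [348.0, 267.0], [204.0, 289.0]]
top guard_grip 0.74 [293.6 211.4] [ 0.563 -0.046  0.185] 8062 [[248.0, 154.0], [318.0, 146.0], [333.0, 264.0], [262.0, 273.0]]
top control_box 0.66 [403.5 226.8] [ 0.502 -0.311  0.05 ] 2702 [[375.0, 255.0], [381.0, 185.0], [423.0, 189.0], [417.0, 259.0]]
top pad_top 0.63 [269.2 210.8] [0.587 0.004 0.126] 18136 [[181.0, 145.0], [325.0, 122.0], [348.0, 267.0], [203.0, 290.0]]
top pad_top 0.62 [410.8 224.3] [ 0.495 -0.303  0.126] 480 [[403.0, 191.0], [416.0, 191.0], [416.0, 243.0], [403.0, 243.0]]
top lever 0.58 [409.2 223.7] [ 0.498 -0.302  0.12 ] 511 [[402.0, 191.0], [416.0, 191.0], [416.0, 243.0], [402.0, 243.0]]
top key_tray 0.97 [154.1 290.3] [0.469 0.309 0.035] 2488 [[122.0, 271.0], [167.0, 255.0], [186.0, 307.0], [142.0, 323.0]]
top key_tray 0.2 [410.1 225.1] [ 0.504 -0.333  0.035] 561 [[402.0, 191.0], [416.0, 191.0], [416.0, 244.0], [402.0, 244.0]]
top oil_bottle 0.71 [387.5 163.3] [ 0.647 -0.289  0.12 ] 578 [[370.0, 168.0], [391.0, 141.0], [408.0, 154.0], [3
[... 680 characters left out ...]
 -0.301  0.126] 604 [[390.0, 278.0], [422.0, 246.0], [435.0, 259.0], [403.0, 291.0]]
side lever 0.93 [411.6 273.1] [ 0.489 -0.306  0.12 ] 618 [[391.0, 277.0], [422.0, 246.0], [435.0, 259.0], [404.0, 290.0]]
side key_tray 0.88 [143.7 222.9] [0.463 0.302 0.035] 2039 [[109.0, 239.0], [143.0, 188.0], [178.0, 212.0], [145.0, 262.0]]
side key_tray 0.71 [293.  206.2] [0.673 0.001 0.035] 5726 [[233.0, 224.0], [292.0, 137.0], [351.0, 178.0], [292.0, 264.0]]
side oil_bottle 0.68 [427.4 232. ] [ 0.615 -0.318  0.12 ] 669 [[405.0, 252.0], [419.0, 209.0], [441.0, 217.0], [427.0, 260.0]]
side padlock 0.61 [185.3 166.2] [0.681 0.328 0.06 ] 368 [[177.0, 153.0], [194.0, 150.0], [198.0, 175.0], [181.0, 178.0]]
```

View pics/top0.png

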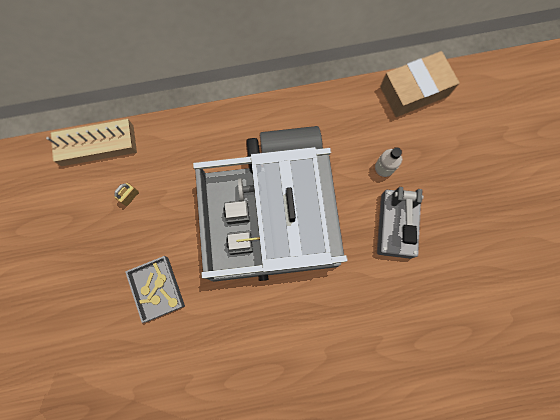

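View pics/side0.png

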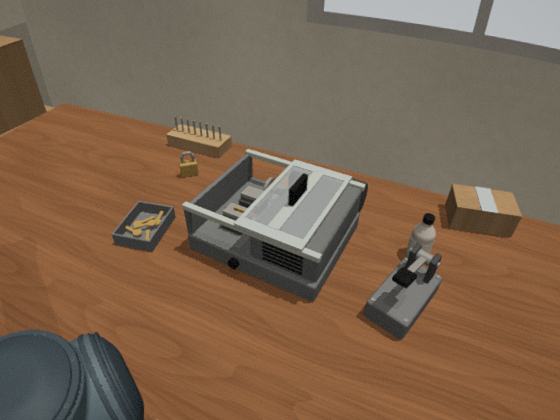

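The top view shows the guard open to the right, with its fin at about (291,205). The track ends are at (195,165), (329,151), (345,260) and (202,277). The control box is on the right, with the pad at (410,234) and the hinge near (407,195). The bottle is at (390,162), the tray at (155,290) and the padlock at (125,193). The side view agrees. Next I'll enlarge the top view for precise corners.

Run:
```python
from h import *
im=cv2.imread("pics/top0.png")
a=cv2.resize(im[130:300,185:355],None,fx=3.5,fy=3.5,interpolation=cv2.INTER_CUBIC)
b=cv2.resize(im[180:265,370:430],None,fx=3.33,fy=3.33*2.1/2.1,interpolation=cv2.INTER_CUBIC)
o=np.zeros((595,800,3),np.uint8); o[:,:595]=a[:595,:595]; o[:b.shape[0],600:800]=b[:, :200]
s=cv2.imread("pics/side0.png"); 
c=cv2.resize(s[230:320,370:430],None,fx=3.33,fy=3.33,interpolation=cv2.INTER_CUBIC); o[290:290+c.shape[0],600:800]=c[:305,:200]
cv2.imwrite("pics/crop1.png",o)
g=cv2.cvtColor(im,cv2.COLOR_BGR2GRAY)
def dark(g,x0,x1,y0,y1,t=50):
    m=np.zeros_like(g); m[y0:y1,x0:x1]=(g[y0:y1,x0:x1]<t)
    n,l,st,ce=cv2.connectedComponentsWithStats(m)
    for i in range(1,n):
        if st[i,4]>15: print(st[i],ce[i].round(1),np.round(cv2.boxPoints(cv2.minAreaRect(cv2.findNonZero((l==i).astype(np.uint8)))),1).tolist())
dark(g,275,305,180,230); print(); dark(g,380,425,185,250)
gs=cv2.cvtColor(s,cv2.COLOR_BGR2GRAY)
print();dark(gs,280,315,165,210);print();dark(gs,380,445,240,300)
```

```text
[286 192   9  30  54] [289.2 209.9] [[282.1000061035156, 193.3000030517578], [287.0, 192.0], [294.70001220703125, 220.5], [289.79998779296875, 221.89999389648438]]

[392 188  10  18  81] [395.  198.7] [[392.0, 205.0], [392.0, 188.0], [401.0, 188.0], [401.0, 205.0]]
[380 192   5  58  87] [381.5 219.3] [[378.1000061035156, 248.89999389648438], [381.70001220703125, 191.89999389648438], [384.20001220703125, 192.0], [380.6000061035156, 249.0]]
[413 199   8   9  32] [415.2 203.1] [[410.29998779296875, 202.3000030517578], [417.29998779296875, 198.3000030517578], [420.0, 203.0], [413.0, 207.0]]
[402 225  15  20 249] [409.3 234.2] [[401.6000061035156, 243.0], [403.1000061035156, 224.39999389648438], [417.3999938964844, 225.60000610351562], [415.79998779296875, 244.1999969482422]]

[289 174  18  32 326] [297.3 189.4] [[281.8999938964844, 198.3000030517578], [302.70001220703125, 172.39999389648438], [312.5, 180.1999969482422], [291.70001220703125, 206.10000610351562]]

[392 252  25  36 401] [405.4 272.9] [[391.0, 278.8999938964844], [411.0, 250.1999969482422], [426.8999938964844, 261.29998779296875], [407.0, 290.0]]
[423 263  14  20 138] [429.5 272.4] [[422.20001220703125, 280.3999938964844], [429.70001220703125, 262.3999938964844], [436.8999938964844, 265.5], [429.3999938964844, 283.3999938964844]]
```

View pics/crop1.png

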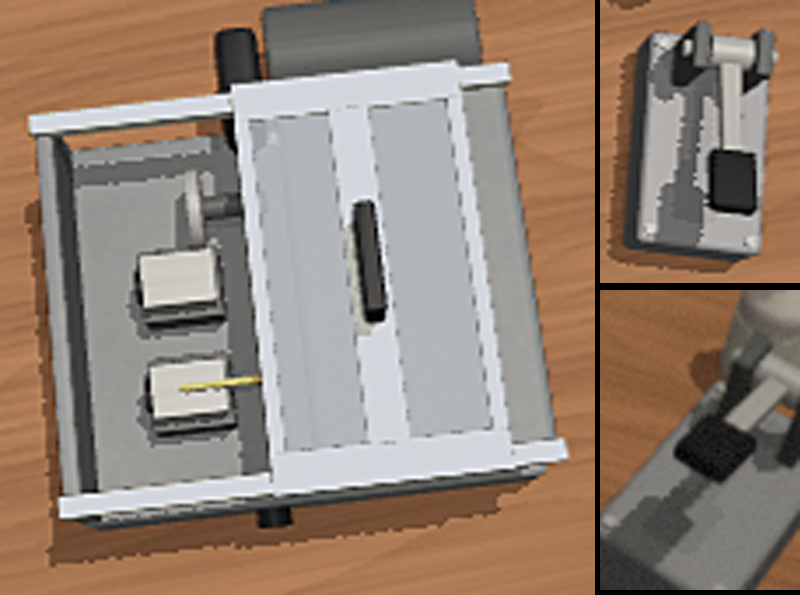

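The crop shows the fin's top centre at about (290.7,204.9), the guard frame's corners and tracks, the pad's centre at about (410,234), and the hinge between the cheeks at (409,195). Now I'll fit the poses.

Run:
```python
from h import *
from scipy.optimize import least_squares
cp=lambda x,y:np.array([x/3.5+185,y/3.5+130])
for n,p,z in [("UL",(29,118),.134),("UR",(508,65),.134),("LL",(60,515),.134),("LR",(567,458),.134),("gUL",(232,88),.143),("gUR",(457,62),.143),("gLR",(512,455),.143),("gLL",(275,490),.143),("f1",(355,203),.185),("f2",(373,201),.185),("f3",(385,320),.185),("f4",(367,323),.185)]:
    print(n,onz("top",cp(*p),z).round(4)[:2])
obs=[((29,118),(.135,.16,.134)),((508,65),(.135,-.16,.134)),((60,515),(-.135,.16,.134)),((567,458),(-.135,-.16,.134))]
fin=[((355,203),(.035,.007)),((373,201),(.035,-.007)),((385,320),(-.035,-.007)),((367,323),(-.035,.007))]
def W(q,l): c,s=np.cos(q[2]),np.sin(q[2]); return np.array([q[0]+c*l[0]-s*l[1],q[1]+s*l[0]+c*l[1],l[2]])
def f(q):
    e=[proj("top",W(q,l))-cp(*p) for p,l in obs]+[proj("top",W(q,(l[0],.079-q[3]+l[1],.185)))-cp(*p) for p,l in fin]
    return np.ravel(e)
s=least_squares(f,[.58,0,.1,.1]); q=s.x; print("machine",q.round(4),"res",s.fun.round(1))
print("grip",W(q,(0,.079-q[3],.173)).round(4),"shut grip",W(q,(0,.079,.173)).round(4))
print("side fin proj",proj("side",W(q,(0,.079-q[3],.165))), "obs dark centroid 297.3 189.4")
# box
b2=lambda x,y:np.array([(x-600)/3.33+370,y/3.33+180])
ob=[((655,35),(.08,.045,.05)),((765,254),(-.08,-.045,.05)),((638,246),(-.08,.045,.05)),((733,180),(-.0435,0,.126))]
g=lambda q:np.ravel([proj("top",W(q,l))-b2(*p) for p,l in ob])
s=least_squares(g,[.5,-.3,0.]);q2=s.x; print("box",q2.round(4),s.fun.round(1))
print("pad level",W(q2,(-.045,0,.102)).round(4),"released",W(q2,(-.042,0,.126)).round(4))
print("pad top ray z.126",onz("top",(409.9,234),.126).round(4), onz("side",(0.5*(393+427)-2,266),.126).round(4))
print("side pad proj",proj("side",W(q2,(-.042,0,.12))),"obs 405.4 272.9")
S=r.sense();print(S["t"],R.from_rotvec(S["ee_rot"]).as_matrix().round(3))
```

```text
UL [0.7284 0.1548]
UR [ 0.7034 -0.163 ]
LL [0.4685 0.1745]
LR [ 0.4423 -0.1423]
gUL [0.7197 0.0197]
gUR [ 0.7088 -0.1287]
gLR [ 0.4501 -0.1077]
gLL [0.4572 0.0404]
f1 [ 0.6162 -0.0411]
f2 [ 0.6154 -0.0522]
f3 [ 0.5411 -0.0445]
f4 [ 0.5414 -0.0335]
machine [ 0.5842  0.006  -0.0821  0.1282] res [-0.1 -1.5  0.4 -1.  -0.6  2.8  0.6  2.6 -1.   0.4  0.4  0.3  0.8 -1.9
 -0.6 -2. ]
grip [ 0.5802 -0.043   0.173 ] shut grip [0.5907 0.0848 0.173 ]
side fin proj [297.69207475 189.33640875] obs dark centroid 297.3 189.4
box [ 0.5126 -0.31   -0.3066] [-1.1 -1.5 -0.3  1.   0.2 -0.9  1.1  1.2]
pad level [ 0.4696 -0.2965  0.102 ] released [ 0.4725 -0.2974  0.126 ]
pad top ray z.126 [ 0.4742 -0.2952  0.126 ] [ 0.4981 -0.2962  0.126 ]
side pad proj [405.4372801  278.18210591] obs 405.4 272.9
0.95 [[ 0.     0.394  0.919]
 [ 0.     0.919 -0.394]
 [-1.     0.     0.   ]]
```

{"api": "drive_tool", "payload": {"steps": [{"delta_pos": [-40, 0, 0], "angular": [0, 0, 0], "hand": 0}, {"delta_pos": [-80, -10, 15], "angular": [-4, 0, 0], "hand": 0}, {"delta_pos": [-110, -30, 40], "angular": [-8, 0, 0], "hand": 0}, {"delta_pos": [-110, -55, 72], "angular": [-12, 0, 0], "hand": 0}, {"delta_pos": [-110, -80, 105], "angular": [-16, 0, 0], "hand": 0}, {"delta_pos": [-110, -105, 138], "angular": [-18.5, 0, 0], "hand": 0}, {"delta_pos": [-110, -130, 171], "angular": [-18.5, 0, 0], "hand": 0}, {"delta_pos": [-110, -155, 204], "angular": [-18.5, 0, 0], "hand": 0}, {"delta_pos": [-110, -180, 237], "angular": [-18.5, 0, 0], "hand": 0}, {"delta_pos": [-110, -205, 270], "angular": [-18.5, 0, 0], "hand": 0}, {"delta_pos": [-110, -230, 303], "angular": [-18.5, 0, 0], "hand": 0}, {"delta_pos": [-110, -255, 336], "angular": [-18.5, 0, 0], "hand": 0}, {"delta_pos": [-110, -280, 369], "angular": [-18.5, 0, 0], "hand": 0}, {"delta_pos": [-110, -305, 402], "angular": [-18.5, 0, 0], "hand": 0}, {"delta_pos": [-110, -330, 435], "angular": [-18.5, 0, 0], "hand": 0}, {"delta_pos": [-110, -355, 468], "angular": [-18.5, 0, 0], "hand": 0}, {"delta_pos": [-110, -380, 501], "angular": [-18.5, 0, 0], "hand": 0}, {"delta_pos": [-110, -405, 534], "angular": [-18.5, 0, 0], "hand": 0}, {"delta_pos": [-110, -429, 565], "angular": [-18.5, 0, 0], "hand": 0}, {"delta_pos": [-110, -429, 565], "angular": [-18.5, 0, 0], "hand": 0}]}}

```text
t: 2.62
position: [0.5791, -0.0947, 0.299]
ee_rot: [0.068, 1.571, -0.071]
wrist_force: [-0.8, 0.1, -0.2]
opening: 0.003
```

{"api": "drive_tool", "payload": {"steps": [{"delta_pos": [25, 0, 0], "angular": [0, 0, 0], "hand": 0}, {"delta_pos": [50, 0, 0], "angular": [0, 0, 0], "hand": 0}, {"delta_pos": [75, 0, 0], "angular": [0, 0, 0], "hand": 0}, {"delta_pos": [95, 0, 0], "angular": [0, 0, 0], "hand": 0}, {"delta_pos": [115, 0, 0], "angular": [0, 0, 0], "hand": 0}, {"delta_pos": [128, 0, 0], "angular": [0, 0, 0], "hand": 0}, {"delta_pos": [138, 0, 0], "angular": [0, 0, 0], "hand": 0}, {"delta_pos": [138, 0, 0], "angular": [0, 0, 0], "hand": 0}, {"delta_pos": [138, 0, 0], "angular": [0, 0, 0], "hand": 0}]}}

```text
t: 3.37
position: [0.5766, -0.0881, 0.1634]
ee_rot: [0.064, 1.57, -0.064]
wrist_force: [0.8, 0.2, 0.4]
opening: 0.001
```

Run:
```python
from h import *
im=cv2.cvtColor(r.snapshot("side"),cv2.COLOR_RGB2BGR)
cv2.imwrite("pics/side1.png",cv2.resize(im[80:320,160:460],None,fx=2.5,fy=2.5))
s=r.sense();print(s["t"],s["position"].round(4),R.from_rotvec(s["ee_rot"]).as_matrix().round(3),s["wrist_force"].round(1))
```

```text
3.4167 [ 0.5773 -0.0883  0.1642] [[ 0.001  0.082  0.997]
 [-0.     0.997 -0.082]
 [-1.    -0.     0.001]] [0.5 0.8 0.1]
```

View pics/side1.png

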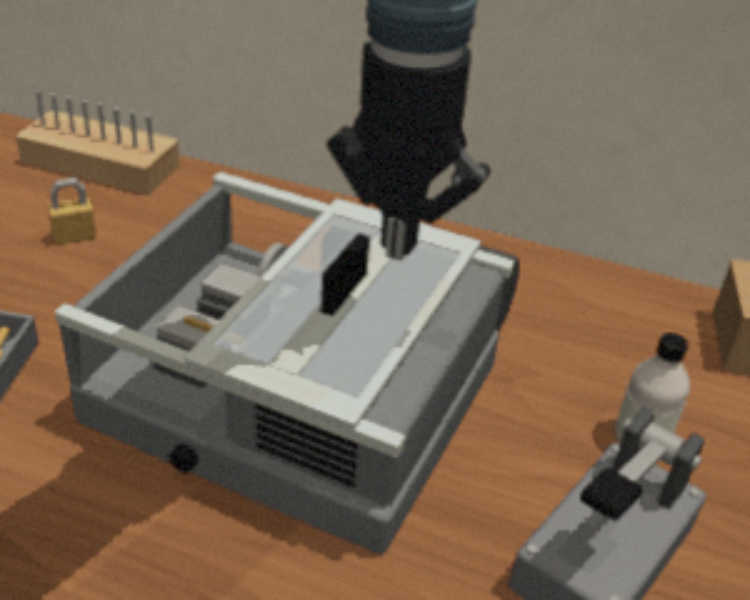

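The shut fingers stand clear to the open side of the fin (crop (400,235), fin at (345,275)). Now I push along tool +y, which is the machine's +y.

{"api": "drive_tool", "payload": {"steps": [{"delta_pos": [0, 8, 0], "angular": [0, 0, 0], "hand": 0}, {"delta_pos": [0, 16, 0], "angular": [0, 0, 0], "hand": 0}, {"delta_pos": [0, 24, 0], "angular": [0, 0, 0], "hand": 0}, {"delta_pos": [0, 32, 0], "angular": [0, 0, 0], "hand": 0}, {"delta_pos": [0, 40, 0], "angular": [0, 0, 0], "hand": 0}, {"delta_pos": [0, 48, 0], "angular": [0, 0, 0], "hand": 0}, {"delta_pos": [0, 56, 0], "angular": [0, 0, 0], "hand": 0}, {"delta_pos": [0, 64, 0], "angular": [0, 0, 0], "hand": 0}, {"delta_pos": [0, 72, 0], "angular": [0, 0, 0], "hand": 0}, {"delta_pos": [0, 80, 0], "angular": [0, 0, 0], "hand": 0}, {"delta_pos": [0, 88, 0], "angular": [0, 0, 0], "hand": 0}, {"delta_pos": [0, 96, 0], "angular": [0, 0, 0], "hand": 0}, {"delta_pos": [0, 104, 0], "angular": [0, 0, 0], "hand": 0}, {"delta_pos": [0, 112, 0], "angular": [0, 0, 0], "hand": 0}, {"delta_pos": [0, 120, 0], "angular": [0, 0, 0], "hand": 0}, {"delta_pos": [0, 128, 0], "angular": [0, 0, 0], "hand": 0}, {"delta_pos": [0, 134, 0], "angular": [0, 0, 0], "hand": 0}, {"delta_pos": [0, 138, 0], "angular": [0, 0, 0], "hand": 0}, {"delta_pos": [0, 140, 0], "angular": [0, 0, 0], "hand": 0}, {"delta_pos": [0, 140, 0], "angular": [0, 0, 0], "hand": 0}]}}

```text
t: 5.08
position: [0.5883, 0.0516, 0.1634]
ee_rot: [0.064, 1.57, -0.064]
wrist_force: [-0.4, 0.4, -0.6]
opening: 0.002
```

{"api": "drive_tool", "payload": {"steps": [{"delta_pos": [0, 2, 0], "angular": [0, 0, 0], "hand": 0}, {"delta_pos": [0, 4, 0], "angular": [0, 0, 0], "hand": 0}, {"delta_pos": [0, 6, 0], "angular": [0, 0, 0], "hand": 0}, {"delta_pos": [0, 8, 0], "angular": [0, 0, 0], "hand": 0}, {"delta_pos": [0, 10, 0], "angular": [0, 0, 0], "hand": 0}, {"delta_pos": [0, 10, 0], "angular": [0, 0, 0], "hand": 0}]}}

```text
t: 5.58
position: [0.5891, 0.0615, 0.1634]
ee_rot: [0.064, 1.57, -0.064]
wrist_force: [-0.5, -0.5, -0.5]
opening: -0.003
```

Run:
```python
from h import *
im=cv2.cvtColor(r.snapshot("side"),cv2.COLOR_RGB2BGR)
cv2.imwrite("pics/side2.png",cv2.resize(im[80:320,160:460],None,fx=2.5,fy=2.5))
s=r.sense();print(s["t"],s["position"].round(4),s["wrist_force"].round(1))
```

```text
5.6333 [0.5891 0.0614 0.1634] [-0.3 -0.4  0. ]
```

View pics/side2.png

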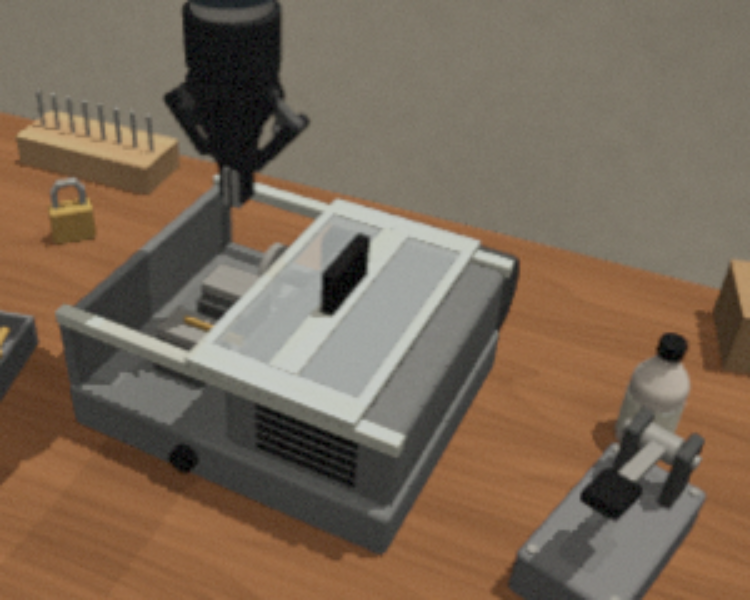

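The guard didn't move: the fingers passed the fin on its far (+x) side, with the tip at crop (238,200), about side px (255,160). I'll check the projection of the TCP against that.

Run:
```python
from h import *
s=r.sense();p=s["position"]
print("TCP proj side",proj("side",p),"obs ~(255,160);  top",proj("top",p))
t=cv2.cvtColor(r.snapshot("top"),cv2.COLOR_RGB2BGR); im=cv2.imread("pics/side0.png")
u=proj("top",p); cv2.drawMarker(t,tuple(int(round(v)) for v in u),(0,0,255),0,8,1)
cv2.imwrite("pics/top2.png",cv2.resize(t[60:320,140:440],None,fx=2.5,fy=2.3))
print("side track corners on z=.134:")
for q in [(60,312),(402,440),(512,262),(220,178)]:
    print(onz("side",(q[0]/2.5+160,q[1]/2.5+80),.134).round(3))
print("fin side at .185/.143", onz("side",(297,189.4),.164).round(3), "top", onz("top",(290.7,204.9),.185).round(3))
print("fin top-left/right ends side", [onz("side",(x/2.5+160,y/2.5+80),.185).round(3).tolist() for x,y in [(323,270),(365,236)]])
print("tip obs z.163",onz("side",(255,160),.163).round(3))
```

```text
TCP proj side [255.17970262 175.69810917] obs ~(255,160);  top [242.52987533 211.22407223]
side track corners on z=.134:
[0.467 0.17  0.134]
[ 0.448 -0.143  0.134]
[ 0.701 -0.162  0.134]
[0.717 0.148 0.134]
fin side at .185/.143 [ 0.581 -0.041  0.164] top [ 0.578 -0.043  0.185]
fin top-left/right ends side [[0.552, -0.035, 0.185], [0.612, -0.048, 0.185]]
tip obs z.163 [0.647 0.091 0.163]
```

View pics/top2.png

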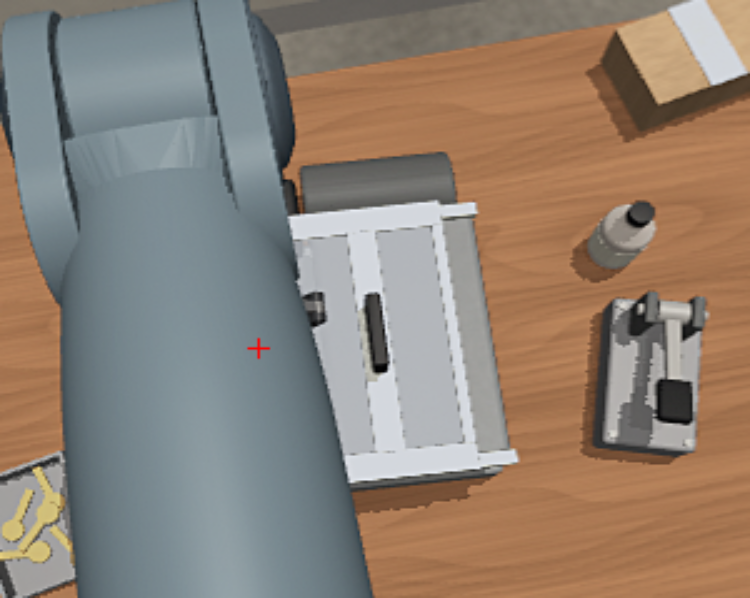

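Run:
```python
from h import *
from scipy.optimize import least_squares
P1=np.array([.5773,-.0883,.1642]);P2=r.sense()["position"]
for P,o in((P1,(320,182)),(P2,(255,161))):
    print(proj("side",P),o,[(dz,proj("side",P+[0,0,dz]).round(1).tolist()) for dz in(.02,.03,.04)],[(dx,proj("side",P+[dx,0,0]).round(1).tolist()) for dx in(.03,.06)])
# knuckle on -y side: top px and side px
a=(315/2.5+140,308/2.3+60); b=(297/2.5+160,122/2.5+80)
e1,d1=ray("top",a);e2,d2=ray("side",b)
t=np.linalg.lstsq(np.c_[d1,-d2],e2-e1,rcond=None)[0]; print("knuckle",e1+t[0]*d1,e2+t[1]*d2)
```

```text
[317.57307818 196.01595552] (320, 182) [(0.02, [318.3, 188.2]), (0.03, [318.7, 184.2]), (0.04, [319.1, 180.2])] [(0.03, [322.3, 188.1]), (0.06, [326.8, 180.7])]
[255.20423081 175.72811896] (255, 161) [(0.02, [255.0, 168.1]), (0.03, [254.9, 164.3]), (0.04, [254.7, 160.3])] [(0.03, [261.2, 168.9]), (0.06, [266.9, 162.3])]
knuckle [0.58322089 0.0062658  0.29344689] [0.5843408  0.0041451  0.29377888]
```

Both cameras place the gripper's knuckle at the right x but high. The tips really sit about 37 mm above the reported TCP z (about 0.20), so they passed over the fin. I'll go back over it and down by 35 mm, then look.

{"api": "drive_tool", "payload": {"steps": [{"delta_pos": [-15, 0, 0], "angular": [0, 0, 0], "hand": 0}, {"delta_pos": [-20, -20, 0], "angular": [0, 0, 0], "hand": 0}, {"delta_pos": [-20, -45, 0], "angular": [0, 0, 0], "hand": 0}, {"delta_pos": [-20, -70, 0], "angular": [0, 0, 0], "hand": 0}, {"delta_pos": [-20, -95, 0], "angular": [0, 0, 0], "hand": 0}, {"delta_pos": [-20, -120, 0], "angular": [0, 0, 0], "hand": 0}, {"delta_pos": [-20, -140, 0], "angular": [0, 0, 0], "hand": 0}, {"delta_pos": [-10, -150, 0], "angular": [0, 0, 0], "hand": 0}, {"delta_pos": [5, -150, 0], "angular": [0, 0, 0], "hand": 0}, {"delta_pos": [15, -150, 0], "angular": [0, 0, 0], "hand": 0}, {"delta_pos": [25, -150, 0], "angular": [0, 0, 0], "hand": 0}, {"delta_pos": [31, -150, 0], "angular": [0, 0, 0], "hand": 0}, {"delta_pos": [35, -150, 0], "angular": [0, 0, 0], "hand": 0}, {"delta_pos": [35, -150, 0], "angular": [0, 0, 0], "hand": 0}, {"delta_pos": [35, -150, 0], "angular": [0, 0, 0], "hand": 0}]}}

```text
t: 6.93
position: [0.5769, -0.0878, 0.1285]
ee_rot: [0.064, 1.57, -0.064]
wrist_force: [0.2, 0.2, -0.7]
opening: 0.005
```

Run:
```python
from h import *
im=cv2.cvtColor(r.snapshot("side"),cv2.COLOR_RGB2BGR)
cv2.imwrite("pics/side3.png",cv2.resize(im[120:280,230:430],None,fx=3.7,fy=3.7))
s=r.sense();print(s["t"],s["position"].round(4),s["wrist_force"].round(1),s["joint_pos"].round(3))
for z in(.16,.17,.18): print(z,(proj("side",[s["position"][0],s["position"][1],z])-[230,120])*3.7)
```

```text
6.9833 [ 0.5773 -0.088   0.1289] [ 0.  0. -0.] [-0.26   0.418 -0.021  1.131  0.    -0.179]
0.16 [322.91570815 287.11099697]
0.17 [324.29166686 272.88731083]
0.18 [325.68665174 258.43565991]
```

View pics/side3.png

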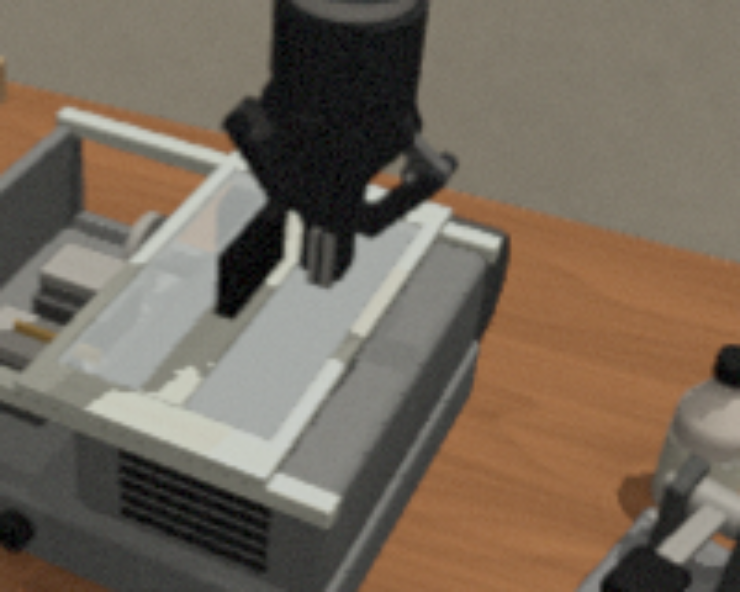

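The tip is at crop (320,283), which means a real z of about 0.163, beside the fin (top 0.185, foot 0.143). The tips are therefore about 34 mm short of the reported TCP. Pushing again.

{"api": "drive_tool", "payload": {"steps": [{"delta_pos": [0, 8, 0], "angular": [0, 0, 0], "hand": 0}, {"delta_pos": [0, 16, 0], "angular": [0, 0, 0], "hand": 0}, {"delta_pos": [0, 24, 0], "angular": [0, 0, 0], "hand": 0}, {"delta_pos": [0, 32, 0], "angular": [0, 0, 0], "hand": 0}, {"delta_pos": [0, 40, 0], "angular": [0, 0, 0], "hand": 0}, {"delta_pos": [0, 48, 0], "angular": [0, 0, 0], "hand": 0}, {"delta_pos": [0, 56, 0], "angular": [0, 0, 0], "hand": 0}, {"delta_pos": [0, 64, 0], "angular": [0, 0, 0], "hand": 0}, {"delta_pos": [0, 72, 0], "angular": [0, 0, 0], "hand": 0}, {"delta_pos": [0, 80, 0], "angular": [0, 0, 0], "hand": 0}, {"delta_pos": [0, 88, 0], "angular": [0, 0, 0], "hand": 0}, {"delta_pos": [0, 96, 0], "angular": [0, 0, 0], "hand": 0}, {"delta_pos": [0, 104, 0], "angular": [0, 0, 0], "hand": 0}, {"delta_pos": [0, 112, 0], "angular": [0, 0, 0], "hand": 0}, {"delta_pos": [0, 120, 0], "angular": [0, 0, 0], "hand": 0}, {"delta_pos": [0, 128, 0], "angular": [0, 0, 0], "hand": 0}, {"delta_pos": [0, 134, 0], "angular": [0, 0, 0], "hand": 0}, {"delta_pos": [0, 138, 0], "angular": [0, 0, 0], "hand": 0}, {"delta_pos": [0, 140, 0], "angular": [0, 0, 0], "hand": 0}, {"delta_pos": [0, 142, 0], "angular": [0, 0, 0], "hand": 0}]}}

```text
t: 8.65
position: [0.5883, 0.0535, 0.1283]
ee_rot: [0.064, 1.57, -0.064]
wrist_force: [-0.8, -2.2, 1.1]
opening: 0.003
```

{"api": "drive_tool", "payload": {"steps": [{"delta_pos": [0, 2, 0], "angular": [0, 0, 0], "hand": 0}, {"delta_pos": [0, 4, 0], "angular": [0, 0, 0], "hand": 0}, {"delta_pos": [0, 6, 0], "angular": [0, 0, 0], "hand": 0}, {"delta_pos": [0, 6, 0], "angular": [0, 0, 0], "hand": 0}]}}

```text
t: 8.98
position: [0.5888, 0.0596, 0.1283]
ee_rot: [0.065, 1.57, -0.064]
wrist_force: [-1.0, -0.0, 0.6]
opening: 0.001
```

{"api": "drive_tool", "payload": {"steps": [{"delta_pos": [0, 2, 0], "angular": [0, 0, 0], "hand": 0}, {"delta_pos": [0, 4, 0], "angular": [0, 0, 0], "hand": 0}, {"delta_pos": [0, 6, 0], "angular": [0, 0, 0], "hand": 0}, {"delta_pos": [0, 8, 0], "angular": [0, 0, 0], "hand": 0}, {"delta_pos": [0, 8, 0], "angular": [0, 0, 0], "hand": 0}]}}

```text
t: 9.4
position: [0.5893, 0.0661, 0.1283]
ee_rot: [0.062, 1.57, -0.067]
wrist_force: [-1.6, -5.4, 0.9]
opening: -0.002
```

{"api": "drive_tool", "payload": {"steps": [{"delta_pos": [0, 2, 0], "angular": [0, 0, 0], "hand": 0}, {"delta_pos": [0, 4, 0], "angular": [0, 0, 0], "hand": 0}, {"delta_pos": [0, 4, 0], "angular": [0, 0, 0], "hand": 0}, {"delta_pos": [0, 4, 0], "angular": [0, 0, 0], "hand": 0}]}}

```text
t: 9.73
position: [0.5892, 0.066, 0.1283]
ee_rot: [0.058, 1.571, -0.075]
wrist_force: [-3.2, -14.7, 2.5]
opening: 0.001
```

Run:
```python
from h import *
im=cv2.cvtColor(r.snapshot("side"),cv2.COLOR_RGB2BGR)
cv2.imwrite("pics/side4.png",cv2.resize(im[80:320,160:460],None,fx=2.5,fy=2.5))
s=r.sense();print(s["t"],s["position"].round(4),s["wrist_force"].round(1),s["joint_pos"].round(3))
q=(.5842,.006,-.0821);c,sn=np.cos(q[2]),np.sin(q[2])
for l in[(-.135,.079+.075,.143),(-.135,.079-.075,.143),(.035,.086,.185),(-.035,.072,.185)]:
    P=[q[0]+c*l[0]-sn*l[1],q[1]+sn*l[0]+c*l[1],l[2]]; print((proj("side",P)-[160,80])*2.5)
```

```text
9.7833 [0.5893 0.066  0.1284] [ -2.7 -15.1   3. ] [ 0.011  0.439  0.01   1.144 -0.01   0.095]
[ 54.61401135 306.30880927]
[204.29510233 365.97914648]
[228.70324865 191.10401755]
[199.00556476 233.51892713]
```

View pics/side4.png

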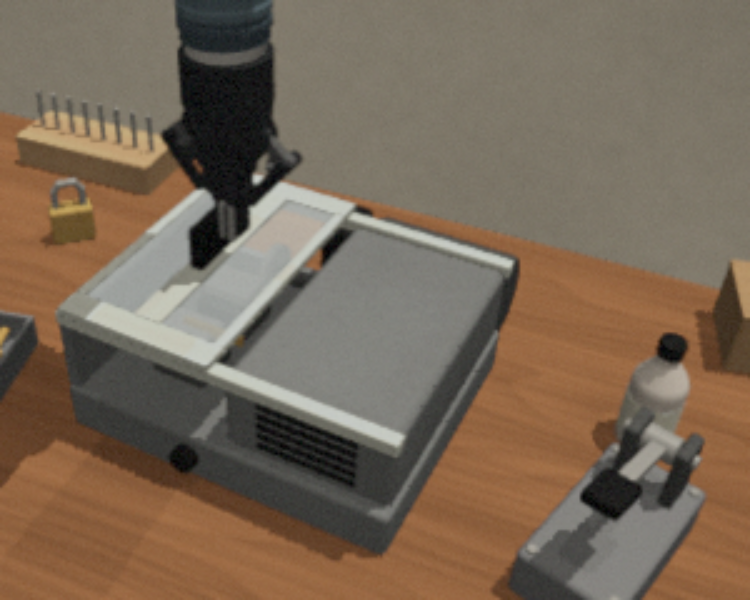

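The guard is against its hard stop: 15 N with no further motion, and the frame covers the bay with its edge at the track end at crop (60,312). Now back off, lift, and go over to hover above the pad.

{"api": "drive_tool", "payload": {"steps": [{"delta_pos": [0, -8, 0], "angular": [0, 0, 0], "hand": 0}, {"delta_pos": [0, -20, 0], "angular": [0, 0, 0], "hand": 0}, {"delta_pos": [-20, -30, 0], "angular": [0, 0, 0], "hand": 0}, {"delta_pos": [-45, -40, 0], "angular": [0, 0, 0], "hand": 0}, {"delta_pos": [-60, -60, -8], "angular": [0, 0, 0], "hand": 0}, {"delta_pos": [-60, -90, -16], "angular": [0, 0, 0], "hand": 0}, {"delta_pos": [-60, -120, -24], "angular": [0, 0, 0], "hand": 0}, {"delta_pos": [-60, -150, -32], "angular": [0, 0, 0], "hand": 0}, {"delta_pos": [-60, -180, -40], "angular": [0, 0, 0], "hand": 0}, {"delta_pos": [-60, -210, -48], "angular": [0, 0, 0], "hand": 0}, {"delta_pos": [-60, -240, -56], "angular": [0, 0, 0], "hand": 0}, {"delta_pos": [-60, -270, -64], "angular": [0, 0, 0], "hand": 0}, {"delta_pos": [-60, -300, -72], "angular": [0, 0, 0], "hand": 0}, {"delta_pos": [-60, -330, -80], "angular": [0, 0, 0], "hand": 0}, {"delta_pos": [-55, -355, -86], "angular": [0, 0, 0], "hand": 0}, {"delta_pos": [-45, -370, -89], "angular": [0, 0, 0], "hand": 0}, {"delta_pos": [-35, -376, -89], "angular": [0, 0, 0], "hand": 0}, {"delta_pos": [-25, -376, -89], "angular": [0, 0, 0], "hand": 0}, {"delta_pos": [-20, -376, -89], "angular": [0, 0, 0], "hand": 0}, {"delta_pos": [-20, -376, -89], "angular": [0, 0, 0], "hand": 0}]}}

```text
t: 11.45
position: [0.4698, -0.2942, 0.1465]
ee_rot: [0.066, 1.572, -0.061]
wrist_force: [0.1, -0.3, 0.3]
opening: -0.0
```

Run:
```python
from h import *
s=r.sense();print(s["t"],s["position"].round(4),s["wrist_force"].round(1),s["joint_pos"].round(3))
im=cv2.cvtColor(r.snapshot("side"),cv2.COLOR_RGB2BGR); c=cv2.resize(im[190:340,330:480],None,fx=4,fy=4)
cv2.imwrite("pics/side5.png",c)
p=s["position"]
for z in(.17,.18,.19,.126): print(z,((proj("side",[p[0],p[1],z])-[330,190])*4).round())
```

```text
11.45 [ 0.4698 -0.2942  0.1465] [ 0.1 -0.3  0.3] [-6.750e-01  3.550e-01 -6.900e-02  1.151e+00  1.000e-03 -5.940e-01]
0.17 [320. 279.]
0.18 [326. 262.]
0.19 [331. 246.]
0.126 [297. 346.]
```

View pics/side5.png

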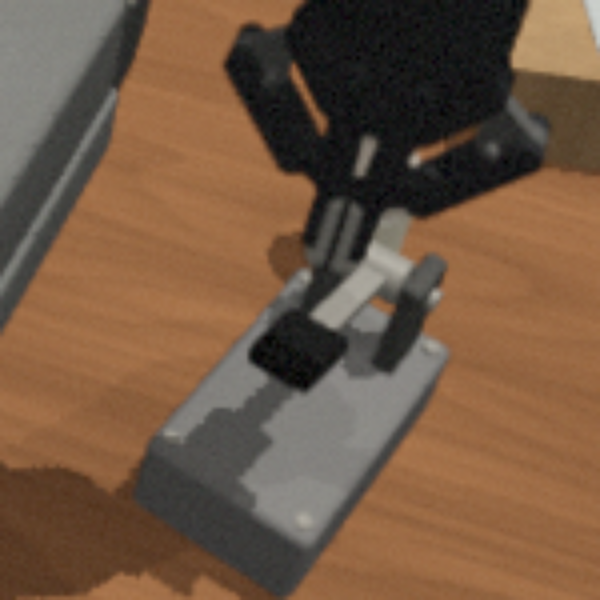

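The tip shows at crop (327,262), real z 0.180, so the 34 mm offset is confirmed. Straight below it is (297,346), the middle of the pad's top. Now down, in stages.

{"api": "drive_tool", "payload": {"steps": [{"delta_pos": [15, 0, 0], "angular": [0, 0, 0], "hand": 0}, {"delta_pos": [30, 0, 0], "angular": [0, 0, 0], "hand": 0}, {"delta_pos": [40, 0, 0], "angular": [0, 0, 0], "hand": 0}, {"delta_pos": [46, 0, 0], "angular": [0, 0, 0], "hand": 0}, {"delta_pos": [46, 0, 0], "angular": [0, 0, 0], "hand": 0}, {"delta_pos": [46, 0, 0], "angular": [0, 0, 0], "hand": 0}]}}

```text
t: 12.0
position: [0.4706, -0.2959, 0.1026]
ee_rot: [0.064, 1.57, -0.064]
wrist_force: [0.1, 0.7, -0.5]
opening: -0.001
```

{"api": "drive_tool", "payload": {"steps": [{"delta_pos": [3, 0, 0], "angular": [0, 0, 0], "hand": 0}, {"delta_pos": [6, 0, 0], "angular": [0, 0, 0], "hand": 0}, {"delta_pos": [9, 0, 0], "angular": [0, 0, 0], "hand": 0}, {"delta_pos": [12, 0, 0], "angular": [0, 0, 0], "hand": 0}, {"delta_pos": [12, 0, 0], "angular": [0, 0, 0], "hand": 0}, {"delta_pos": [12, 0, 0], "angular": [0, 0, 0], "hand": 0}]}}

```text
t: 12.5
position: [0.4706, -0.2965, 0.0905]
ee_rot: [0.064, 1.569, -0.065]
wrist_force: [0.1, -0.9, 0.2]
opening: 0.002
```

{"api": "drive_tool", "payload": {"steps": [{"delta_pos": [1.5, 0, 0], "angular": [0, 0, 0], "hand": 0}, {"delta_pos": [3, 0, 0], "angular": [0, 0, 0], "hand": 0}, {"delta_pos": [3, 0, 0], "angular": [0, 0, 0], "hand": 0}, {"delta_pos": [3, 0, 0], "angular": [0, 0, 0], "hand": 0}]}}

```text
t: 12.83
position: [0.4703, -0.2963, 0.0875]
ee_rot: [0.064, 1.57, -0.065]
wrist_force: [-0.9, 1.0, 4.0]
opening: -0.003
```

{"api": "drive_tool", "payload": {"steps": [{"delta_pos": [1.5, 0, 0], "angular": [0, 0, 0], "hand": 0}, {"delta_pos": [3, 0, 0], "angular": [0, 0, 0], "hand": 0}, {"delta_pos": [3, 0, 0], "angular": [0, 0, 0], "hand": 0}, {"delta_pos": [3, 0, 0], "angular": [0, 0, 0], "hand": 0}]}}

```text
t: 13.17
position: [0.4704, -0.2963, 0.0843]
ee_rot: [0.064, 1.57, -0.064]
wrist_force: [-0.5, -0.7, 3.4]
opening: 0.001
```

{"api": "drive_tool", "payload": {"steps": [{"delta_pos": [2, 0, 0], "angular": [0, 0, 0], "hand": 0}, {"delta_pos": [4, 0, 0], "angular": [0, 0, 0], "hand": 0}, {"delta_pos": [6, 0, 0], "angular": [0, 0, 0], "hand": 0}, {"delta_pos": [8, 0, 0], "angular": [0, 0, 0], "hand": 0}, {"delta_pos": [10, 0, 0], "angular": [0, 0, 0], "hand": 0}, {"delta_pos": [12, 0, 0], "angular": [0, 0, 0], "hand": 0}, {"delta_pos": [14, 0, 0], "angular": [0, 0, 0], "hand": 0}, {"delta_pos": [14, 0, 0], "angular": [0, 0, 0], "hand": 0}, {"delta_pos": [14, 0, 0], "angular": [0, 0, 0], "hand": 0}]}}

```text
t: 13.92
position: [0.4697, -0.296, 0.07]
ee_rot: [0.065, 1.571, -0.064]
wrist_force: [-4.4, 0.5, 5.9]
opening: 0.002
```

Run:
```python
from h import *
F=[]
for i in range(6):
    im=r.snapshot("side"); F.append(r.sense()["wrist_force"])
s=r.sense();print(s["t"],s["position"].round(4),np.mean(F,0).round(2),np.std(F,0).round(2))
im=cv2.cvtColor(im,cv2.COLOR_RGB2BGR); c=cv2.resize(im[200:330,350:480],None,fx=4.5,fy=4.5,interpolation=cv2.INTER_CUBIC)
q=(.5126,-.310,-.3066)
def W(l): 
    a,b=np.cos(q[2]),np.sin(q[2]); return [q[0]+a*l[0]-b*l[1],q[1]+b*l[0]+a*l[1],l[2]]
# predicted near bottom/top edge corners of pad's free end for several angles
for ang,col in((.10,(255,0,0)),(.25,(0,255,0)),(.40,(0,0,255))):
    e=.25-ang
    pts=[]
    for y,h in((.016,.007),(-.016,.007),(-.016,-.007),(.016,-.007)):
        x=.055-.122*np.cos(e)-h*-np.sin(-e)*1; z=.095+.122*np.sin(e)+h*np.cos(e)
        pts.append((proj("side",W((x,y,z)))-[350,200])*4.5)
    cv2.polylines(c,[np.int32(pts)],True,col,1)
cv2.imwrite("pics/side6.png",c)
```

```text
14.2167 [ 0.4697 -0.296   0.0701] [-3.85  1.05  5.73] [0.44 0.39 0.28]
```

View pics/side6.png

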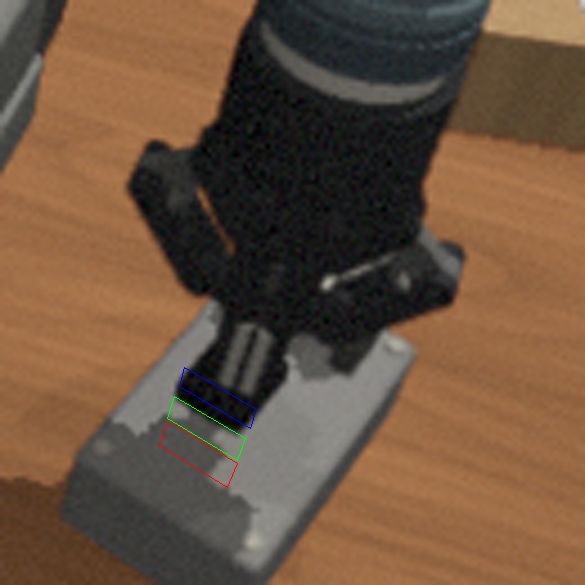

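Run:
```python
from h import *
q=(.5126,-.310,-.3066)
def W(l): 
    a,b=np.cos(q[2]),np.sin(q[2]); return [q[0]+a*l[0]-b*l[1],q[1]+b*l[0]+a*l[1],l[2]]
for ang in(0,.05,.1,.15,.2,.25,.3):
    e=.25-ang; o=[]
    for y in(.016,-.016):
        h=-.007; x=.055-.122*np.cos(e)+h*np.sin(e); z=.095+.122*np.sin(e)+h*np.cos(e)
        o.append(proj("side",W((x,y,z))).round(1).tolist())
    print(ang,o)
```

```text
0 [[391.2, 281.6], [407.2, 291.0]]
0.05 [[390.3, 284.1], [406.2, 293.5]]
0.1 [[389.4, 286.5], [405.2, 295.9]]
0.15 [[388.6, 288.8], [404.3, 298.2]]
0.2 [[387.9, 291.0], [403.5, 300.3]]
0.25 [[387.2, 293.0], [402.7, 302.3]]
0.3 [[386.7, 294.9], [402.1, 304.2]]
```

Referenced to its released view, the pad edge now shows about 0.2 rad. Travel since contact (19 of 25 mm) and total force (about 7 N) agree. Going 5 mm further should bring it level.

{"api": "drive_tool", "payload": {"steps": [{"delta_pos": [1.5, 0, 0], "angular": [0, 0, 0], "hand": 0}, {"delta_pos": [3, 0, 0], "angular": [0, 0, 0], "hand": 0}, {"delta_pos": [4.5, 0, 0], "angular": [0, 0, 0], "hand": 0}, {"delta_pos": [4.5, 0, 0], "angular": [0, 0, 0], "hand": 0}, {"delta_pos": [4.5, 0, 0], "angular": [0, 0, 0], "hand": 0}, {"delta_pos": [4.5, 0, 0], "angular": [0, 0, 0], "hand": 0}, {"delta_pos": [4.5, 0, 0], "angular": [0, 0, 0], "hand": 0}, {"delta_pos": [4.5, 0, 0], "angular": [0, 0, 0], "hand": 0}, {"delta_pos": [4.5, 0, 0], "angular": [0, 0, 0], "hand": 0}, {"delta_pos": [4.5, 0, 0], "angular": [0, 0, 0], "hand": 0}]}}

```text
t: 15.05
position: [0.4695, -0.2959, 0.0656]
ee_rot: [0.065, 1.572, -0.064]
wrist_force: [-4.6, 1.3, 6.5]
opening: 0.001
```

Run:
```python
from h import *
F=[]
for i in range(10):
    im=r.snapshot("side"); F.append(r.sense()["wrist_force"])
s=r.sense();print(s["t"],s["position"].round(4),np.mean(F,0).round(2),np.std(F,0).round(2))
im=cv2.cvtColor(im,cv2.COLOR_RGB2BGR)
a=cv2.resize(im[250:325,370:445],None,fx=8,fy=8,interpolation=cv2.INTER_CUBIC)
b=cv2.resize(im[130:270,160:300],None,fx=1.4,fy=1.4)
o=np.zeros((600,800,3),np.uint8);o[:,:600]=a;o[:196,602:798]=b
cv2.imwrite("pics/side7.png",o)
H=dict(key_tray=.035,oil_bottle=.12,padlock=.06)
for n in H:
    for d in r.outline_of("side",n)[:1]: print(n,np.round(d["location"],1),d["confidence"])
```

```text
15.55 [ 0.4695 -0.2959  0.0656] [-4.26  1.16  6.43] [0.37 0.52 0.44]
key_tray [141.7 224.1] 0.64
padlock [186.3 163.5] 0.7
```

View pics/side7.png

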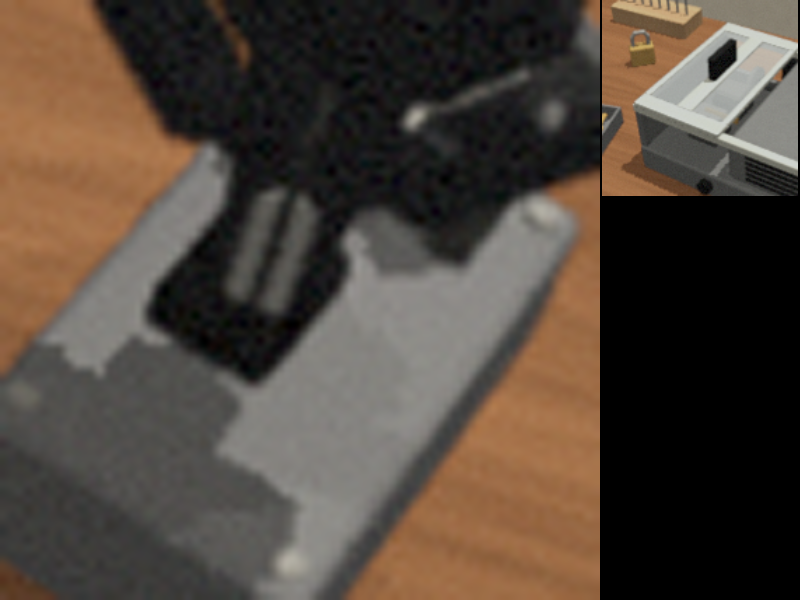

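```bash
python3 -c "
from h import *
print(r.finish_job()); s=r.sense(); print(s['t'],s['position'].round(4),s['wrist_force'].round(1))"
```

```text
the job is handed in; nothing more can be done
None
the job is handed in; nothing more can be done
```

I slid the guard shut against its hard stop, then pressed the lever to about level and handed the job in with the fingers still holding it, at about 15.6 s. The hand-in gave no verdict.

**Guard:** At the stop it took 15 N with no further motion. The last picture still shows it over the bay.

**Lever:** Three last checks put it at about 0.24 rad, against a middle of 0.25:
- Travel since contact was about 23.4 of 25 mm.
- The total force was about 7.8 N. Its vertical part alone was 6.4 N, with 4.3 N along x.
- The pad's edge in the image gave 0.22 to 0.27 rad.

**What disagreed:** The real fingertips sit about 34 mm short of the reported TCP. My first push therefore passed over the fin without touching it. I corrected for this from the pictures.

**Bystanders:** In the side view the tray and padlock are within 3 pixels of where they began. The final check did not find the oil bottle, probably because the gripper hid it. I saw no unexpected contact force, and the fingers worked about 15 cm away from it.

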